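# Clamp the leak-test seal head onto a charger housing with its draw latch

## Robot

A 6-joint arm with a two-finger parallel gripper is mounted at the origin on the work surface. World frame = base frame: x ahead of the robot, y to its left, z up, the work surface at z = 0. Lengths are in m, angles in degrees, forces in N, time in s.
With the tool pointing down it reaches from about 0.325 to 0.85 m from the base axis. Payload 4.4 kg.
Tool frame: the origin (TCP) lies at the very end of the fingers, on their centre line; the grasp point (between the pads) lies 19 mm behind it; z points along the fingers, y is the direction in which the jaws open and shut (so a half turn about z gives the same grasp; the last joint's range is limited). The gripper opens to 94 mm and grips with 3 to 60 N. Pads are 16 mm wide; open, the fingers measure 119 mm over their backs; the gripper's body (75 mm by 177 mm) begins 78 mm behind the grasp point.
Start: joints at [60.59, 11.837, 88.321, -0, 79.842, -8.623], TCP at [0.204, 0.538, 0.205] pointing down, gripper open.
Joint ranges: [-156.59, 156.59], [-49.26, 127.26], [12.9, 141.05], [-63.56, 243.56], [4.71, 150.69], [-161.64, 161.64]. Speed limits (degrees/s): [159.86, 159.86, 180, 180, 180, 180].

## Interface

Orientations are given as a 3x3 rotation matrix whose columns are the frame's x, y, z axes.
In Python, from station import get_obs, get_image, camera_info, close_job, search_frame, silhouettes gives the robot as it stands.
- The arm moves only by the tool arm_command, never from a script. Its argument "motion" is text: rows parted by semicolons, each of 5 numbers parted by spaces: the shift along the world's x, y, z in mm, then the turn about the world's z in degrees, then the opening, from -1 (shut) to 1 (fully open). A call has 1 to 5 rows; each row shifts and turns the pose as measured when the row begins; what a row does not reach is not made up. A row lasts 1/12 s, in which the tool goes at most 41.7 mm and 7.16 degrees, less where a joint would pass 70% of its speed; a pose out of reach is approached as far as the arm can. A call with a gripper value outside its range is refused whole. The fingers move at their own pace and stop on an object; "grip_force" is the grip in N (left out, the last holds). Time passes only in rows, so rows that do not move let the fingers close. It gives the time, the measured TCP pose, the force and the opening at its end, in the units of the state.
- get_obs(): the state, without advancing time (a new reading comes with each control period).
- get_image(name): name is "scene" or "top" or "wrist"; returns the picture (420x560x3 uint8, red, green, blue); there is no depth.
- camera_info(name): a dict with "intrinsics" (3x3 intrinsics, pixels), "position" and "attitude" of the camera in the world; the wrist camera has in their place "hand_eye" (4x4, takes a point from camera to tool coordinates, whose origin is the TCP and whose axes are the flange's). Camera axes: x right, y down, z forward; pixel columns grow to the right and rows downward; lengths in m; the calibration is good to about 2 mm. A picture is of the moment at which its call begins: read the wrist's pose just before it. camera_info takes no time and is no camera call.
- close_job(): hands the job in, once; it reports no verdict.
Trained networks look in the newest picture that a camera, given by its name, has taken for a name from the list of things; names that differ only in an ending like _2 or _b are one class to them, and where a whole thing is asked for, a point or a joint stands for the part that bears it (a point fixed in the world has none). Each returns a list of dicts, best first, with "conf" (0 to 1); they miss things now and then, are a little off and sometimes report something else, mostly with a low value. They report only what shows in the picture. A call takes as long as a camera call.
- search_frame(label, camera): "bbox" ([centre column, centre row, width, height] in pixels, round what is visible of it).
- silhouettes(label, camera): "pixels" (420x560 bool, what is visible of it) and "bbox" ([centre column, centre row, width, height] in pixels, round what is visible of it).
The state is a dict: "time_s": time; "q": joint angles; "qvel": joint speeds; "joint_torque": joint torques, N m; "eef_pos": TCP position; "tool_rot": TCP orientation; "ft_force": force on the tool from outside, world axes, zero at the start; "torque": the same for the moment, N m; "opening": finger opening in m.
Only numpy, scipy, OpenCV 4.12 (cv2) and the standard library are available. Lean on these libraries where they do the work, as an engineer would, in place of code of your own. Each camera call takes 0.05 s, during which the arm holds its last target. There are 200 camera calls.

## Task

Slide the blue seal head along its rails until it is fully up against the black seal on the aluminium charger housing, then swing the draw latch's wire loop over so that its bar drops in behind the keeper hook on the housing, and finally throw the red lever back over centre until it lies flat and the latch holds the head clamped tight. Leave the other things on the bench where they are.

Things in the scene. Friction and masses are not known exactly. Their poses are not given: they have to be found in the camera images.
- fixture: Leak-test fixture bolted to the bench: grey base plate 505 x 150 x 12 mm with two rails and, at its +x end, an aluminium finned charger housing 100 x 120 mm whose top is 45 mm (fins 52 mm) above the bench. Origin on the bench in the plane x = 0 of the free face of the black seal on the housing; its x axis is the direction in which the seal head slides towards the housing, y across, z up. The base spans x from -375 to +130 mm. Heights below are above the bench
- seal_head (a joint): Travel of the blue seal head (carriage, 268 mm long, 90 to 100 mm wide, deck 45 mm high, front block 60 mm high) along the fixture's +x, m. 0 is fully back; at 0.090 its front touches the black seal, which is its stop: a stiff spring (10 N per mm) that gives about 4 mm more when the latch is closed. The front face lies at fixture x = value - 0.090 m. It slides with about 5 N of friction and stays where it is left
- push_plate (a point): Middle of the upper part of the orange push plate standing at the rear of the seal head: 12 mm thick along fixture x, 60 mm wide, top edge 95 mm high. The point is 80 mm high, 262 mm behind the head's front face
- latch_lever (a joint): Angle of the red-handled latch lever, rad. 0 is closed: it lies flat, 78 mm high, pointing to fixture -x; it grows as the handle swings up and over towards the housing (about 1.57 upright, stop at 2.0). Friction (0.10 N m) holds it where it is left. With the loop hooked it resists most around 0.5 rad (a few N at the handle) and then snaps shut over the last 0.15 rad or so, staying there
- lever_pivot (a point): Axis of the lever (parallel to fixture y), on the seal head 60 mm behind its front face, 78 mm high. The loop is hinged on the lever by a second pin 22 mm from this axis: with lever angle q it lies at fixture x = -22 cos(q - 0.26) mm, z = +22 sin(q - 0.26) mm from this point
- lever_tip (a point): Free end of the lever's centre line, 90 mm from the lever pivot. The handle is 24 mm wide (fixture y) and 10 mm thick from 38 to 90 mm from the pivot
- loop_bar (a point): Middle of the cross bar at the end of the U-shaped wire loop (wire 6 mm thick, arms 40 mm apart, axis to axis, bar 101.4 mm from the loop's pin). The loop swings freely, arms either side of the lever, and falls by its weight; at the start it is folded back over the seal head, the bar on a small black rest. Hooked, it lies loose while the head is at the seal and the lever about upright
- loop_tab (a point): Grip point of the yellow tab at the loop's end, 26 mm beyond the bar in the plane of the loop: 24 mm wide (fixture y), 36 mm long, 6 mm thick. Can be pinched across its width from above and turns between the fingers as the loop is swung over
- keeper (a point): Where the loop's bar centre sits when hooked and tight, fixed on the housing at fixture x = +25 mm, 78 mm high. The steel keeper is 18 mm wide: its post is on the -x side (face 3 mm from this point), its lip on top reaches 4 mm past the post's face, from 83 to 88 mm high, and a ledge 75 mm high under the point runs 23 mm further to +x. The bar must come down beyond the lip (its centre more than 4 mm to +x of this point) and is then drawn back under it by the lever
- wrench: Steel wrench lying on the bench, 180 mm long, origin at its middle; bystander
- grease_tin: Tin with green label, 68 mm diameter, 75 mm tall, origin under its centre; bystander
- screw_tray: Red open tray with one divider, 100 x 140 x 35 mm, origin under its centre; bystander

How it is judged:
By the outcome, as a careful person would: the job done as asked, in the order asked, and still so for the second after the job is handed in, with the robot touching nothing.
It also fails if it takes over 72 s, if anything falls off the work surface, if the arm or the gripper's body presses on something with over 40 N, if the wrist force passes 120 N, or if a joint passes its speed limit or range.

## Working session

There is one attempt and no reset: what is moved stays moved. The work goes in short steps, Python scripts to look and compute and a tool call to move; the robot and the scene stay as the last step left them, time stands still between calls to the robot, and variables do not carry over. Pictures are saved under pics/ and viewed, about 8 in all and at most 12, crops included, and the job is handed in when it is done.

Besides the shell and the picture viewer there is one more tool, called by a JSON object that holds its "fn" and its "kwargs", one argument or row to a line. arm_command: Moves the arm, as the interface text tells. Its arguments: {"type":"object","properties":{"motion":{"type":"string"},"grip_force":{"type":"number"}},"required":["motion"]}

```bash
ls; mkdir -p pics; python3 - <<'E'
from station import *
import cv2,numpy as np
o=get_obs();print(o)
for c in ["scene","top"]:
    im=get_image(c);cv2.imwrite(f"pics/{c}0.png",im[:,:,::-1])
    print(c,camera_info(c))
    for l in ["fixture","seal_head","push_plate","latch_lever","loop_tab","loop_bar","keeper","lever_tip"]:
        r=search_frame(l,c);print(l,[(np.round(x["bbox"]),round(x["conf"],2)) for x in r[:2]])
print(camera_info("wrist"))
E
```

```text
pics
{'time_s': 0.0, 'q': array([ 6.05903247e+01,  1.18844677e+01,  8.84049181e+01, -2.68644777e-04,
        7.98423765e+01, -8.62350345e+00]), 'qvel': array([-0.0033467 ,  0.04147482,  0.08704819, -0.09988797,  0.06136496,
        0.02948917]), 'joint_torque': array([ 1.33063935e-03, -3.70893610e+01, -2.81409377e+01,  6.98750094e-02,
        3.63009120e-02, -1.27527778e-04]), 'eef_pos': array([0.20366643, 0.5368457 , 0.20428769]), 'tool_rot': array([[-9.34911457e-01,  3.54879277e-01, -1.12524148e-03],
       [ 3.54880898e-01,  9.34909368e-01, -2.00559237e-03],
       [ 3.40255626e-04, -2.27437799e-03, -9.99997356e-01]]), 'ft_force': array([ 0.22845825, -0.14579685, -0.54420783]), 'torque': array([-0.0176236 , -0.02628373, -0.01035728]), 'opening': 0.09422680894401418}
scene {'intrinsics': array([[426.94618212,   0.        , 276.78829271],
       [  0.        , 426.94618212, 210.81893783],
       [  0.        ,   0.        ,   1.        ]]), 'position': array([ 1.11249251, -0.30931247,  1.11288956]), 'attitude': array([[ 0.50377624,  0.71088049, -0.49077329],
       [ 0.86373297, -0.
[... 1392 characters left out ...]
 [(array([283., 204., 167.,  80.]), 0.57), (array([301., 200.,  96.,  45.]), 0.31)]
lever_tip [(array([300., 200.,  51.,  20.]), 0.82), (array([302., 201.,  92.,  49.]), 0.29)]
{'intrinsics': array([[307.44720741,   0.        , 283.65730576],
       [  0.        , 307.44720741, 213.87215833],
       [  0.        ,   0.        ,   1.        ]]), 'hand_eye': array([[ 8.70719019e-04, -9.71503924e-01, -2.37021871e-01,
         6.74754014e-02],
       [ 9.99999328e-01,  1.02747526e-03, -5.37831425e-04,
         5.96254209e-04],
       [ 7.66039448e-04, -2.37021244e-01,  9.71504165e-01,
        -1.79057971e-01],
       [ 0.00000000e+00,  0.00000000e+00,  0.00000000e+00,
         1.00000000e+00]])}
```

```bash
python3 - <<'E'
import cv2
a=cv2.imread("pics/scene0.png")[140:340,180:400];b=cv2.imread("pics/top0.png")[140:270,180:390]
b=cv2.resize(b,(798,494),interpolation=3)
cv2.imwrite("pics/sc1.png",cv2.resize(a,(660,600),interpolation=3))
cv2.imwrite("pics/tc1.png",b)
E
```

```text
(no output)
```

View pics/sc1.png

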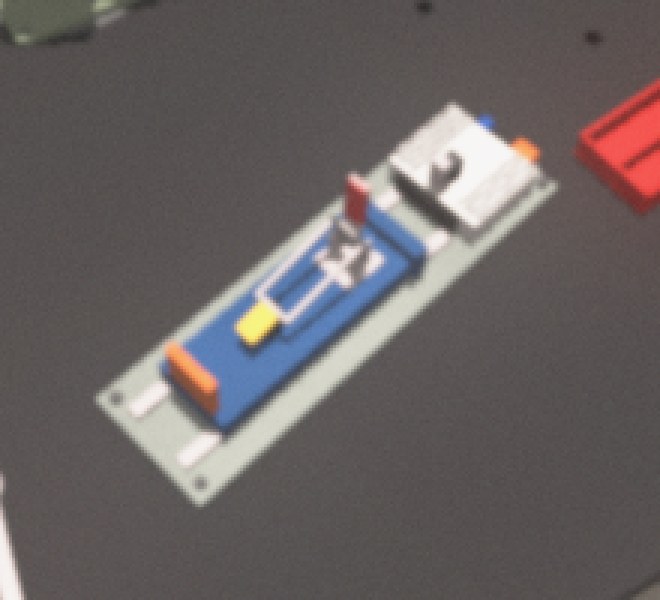

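View pics/tc1.png

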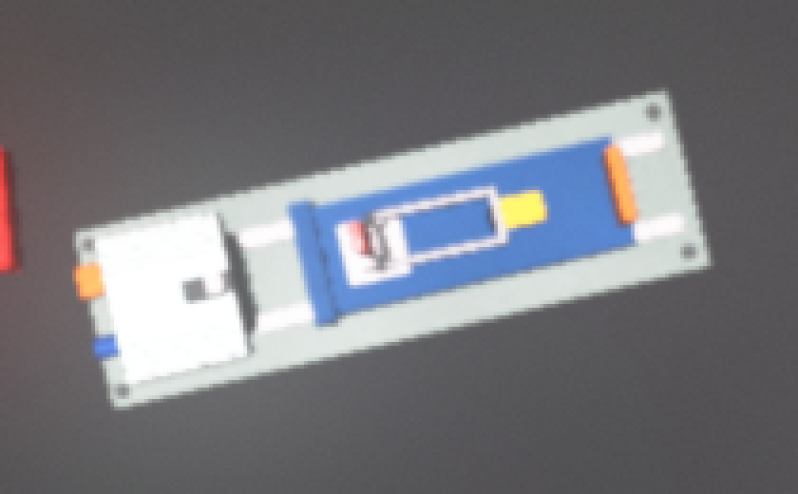

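The scene view shows the head at the rear with the orange plate at about (190,375), the yellow tab at (255,325), the lever roughly upright at (355,200) and the keeper at (445,165). The top view agrees. I'll fit the fixture pose from the base corners in both pictures.

```bash
cat > h.py <<'E'
import numpy as np,cv2
from station import *
from scipy.optimize import least_squares
def proj(c,P):
    i=camera_info(c);p=(np.atleast_2d(P)-i["position"])@i["attitude"];q=p@i["intrinsics"].T
    return q[:,:2]/q[:,2:]
def backz(c,uv,z):
    i=camera_info(c);d=i["attitude"]@np.linalg.solve(i["intrinsics"],[*uv,1]);p=i["position"]
    return p+d*(z-p[2])/d[2]
def wproj(P,o):
    i=camera_info("wrist");T=i["hand_eye"]
    t=(np.atleast_2d(P)-o["eef_pos"])@o["tool_rot"];p=(t-T[:3,3])@T[:3,:3];q=p@i["intrinsics"].T
    return q[:,:2]/q[:,2:]
def wbackz(uv,z,o):
    i=camera_info("wrist");T=i["hand_eye"]
    R=o["tool_rot"]@T[:3,:3];p=o["eef_pos"]+o["tool_rot"]@T[:3,3];d=R@np.linalg.solve(i["intrinsics"],[*uv,1])
    return p+d*(z-p[2])/d[2]
def f2w(F,P):
    P=np.atleast_2d(P);c,s=np.cos(F[2]),np.sin(F[2])
    return np.c_[F[0]+c*P[:,0]-s*P[:,1],F[1]+s*P[:,0]+c*P[:,1],P[:,2]]
def w2f(F,P):
    P=np.atleast_2d(P);c,s=np.cos(F[2]),np.sin(F[2]);x=P[:,0]-F[0];y=P[:,1]-F[1]
    return np.c_[c*x+s*y,-s*x+c*y,P[:,2]]
E
python3 - <<'E'
from h import *
T=np.array([[668,91],[711,265],[118,408],[77,231]])/3.8+[180,140]-.4
S=np.array([[200,505],[97,400],[556,185]])/3+[180,140]-.3
B=np.array([[-.375,-.075,.012],[-.375,.075,.012],[.13,.075,.012],[.13,-.075,.012]])
BS=B[[0,1,3]]
f=lambda F:np.r_[(proj("top",f2w(F,B))-T).ravel(),(proj("scene",f2w(F,BS))-S).ravel()]
r=least_squares(f,[.4,.1,1.6]);F=r.x;print(F,np.degrees(F[2]),np.round(r.fun,1))
np.save("F.npy",F)
g=lambda x,y,z:np.round(1000*w2f(F,backz("top",np.array([x,y])/3.8+[180,140]-.4,z))[0],1)
print("front edge",g(290,205,.06),g(322,325,.06))
print("plate top",g(615,145,.095),g(628,222,.095))
print("tab end",g(546,193,.065),g(546,222,.065),"keeper",g(205,288,.088),g(228,285,.088))
gs=lambda x,y,z:np.round(1000*w2f(F,backz("scene",np.array([x,y])/3+[180,140]-.3,z))[0],1)
print("tab sc",gs(255,325,.065),"keeper",gs(455,155,.088))
for q in (1.2,1.4,1.57,1.75):
  for x0 in (-.15,-.14):
    P=f2w(F,[[x0-.09*np.cos(q),0,.078+.09*np.sin(q)]]);print(q,x0,(proj("scene",P)-[180,140]+.3)*3,(proj("top",P)-[180,140]+.4)*3.8)
for n,p in dict(plate=[-.352,0,.08],keeper=[.025,0,.078],front=[-.09,0,.03]).items(): print(n,f2w(F,p))
E
```

```text
[0.5318208  0.16895229 1.81198045] 103.8188322425985 [-0.1 -0.1  0.4  0.2 -0.8  0.6 -0.5  0.7 -0.   1.1 -0.8 -0.   0.8  0.5]
front edge [-50.6 -49.7  60. ] [-53.4  50.3  60. ]
plate top [-311.8  -30.9   95. ] [-306.9   30.6   95. ]
tab end [-252.3  -10.1   65. ] [-246.7   12.6   65. ] keeper [28.4  2.3 88. ] [10.2  4.2 88. ]
tab sc [-229.9    4.5   65. ] keeper [36.3 -4.2 88. ]
1.2 -0.15 [[293.4705645  241.69047394]] [[465.77400082 211.59241618]]
1.2 -0.14 [[301.56011331 235.04928383]] [[452.86549997 214.70385298]]
1.4 -0.15 [[307.42825849 227.2320345 ]] [[443.43184239 216.2553328 ]]
1.4 -0.14 [[315.45204707 220.65491408]] [[430.48194154 219.37672264]]
1.57 -0.15 [[319.63084788 216.41291754]] [[423.70084336 220.81363606]]
1.57 -0.14 [[327.58049437 209.89930517]] [[410.73863985 223.93798418]]
1.75 -0.15 [[332.3931144  206.84990536]] [[402.84795903 226.0573615 ]]
1.75 -0.14 [[340.24947458 200.40975495]] [[389.89623912 229.17919051]]
plate [[ 0.61589693 -0.17285936  0.08      ]]
keeper [[0.52584948 0.19322869 0.078     ]]
front [[0.55331754 0.08155727 0.03      ]]
```

{"fn": "arm_command", "kwargs": {
  "motion": "21 -35 0 -7 -1;21 -35 0 -7 -1;21 -35 0 -7 -1;21 -35 0 -7 -1;21 -35 0 -7 -1",
  "grip_force": 20
}}

```text
time_s: 1.32
eef_pos: [0.3073, 0.3633, 0.2053]
tool_rot: [[-0.555, 0.832, 0.002], [0.832, 0.555, 0.004], [0.002, 0.004, -1.0]]
ft_force: [1.6, -0.4, -0.4]
opening: 0.0644
```

{"fn": "arm_command", "kwargs": {
  "motion": "21 -35 0 -7 -1;21 -35 0 -7 -1;21 -35 0 -7 -1;21 -35 0 0 -1;21 -35 0 0 -1"
}}

```text
time_s: 1.73
eef_pos: [0.4133, 0.1834, 0.2068]
tool_rot: [[-0.207, 0.978, 0.008], [0.978, 0.206, 0.005], [0.003, 0.009, -1.0]]
ft_force: [0.2, 0.5, 0.6]
opening: 0.0311
```

{"fn": "arm_command", "kwargs": {
  "motion": "21 -35 0 0 -1;21 -35 0 0 -1;21 -35 0 0 -1;21 -35 0 0 -1;21 -35 0 0 -1"
}}

```text
time_s: 2.15
eef_pos: [0.519, 0.0036, 0.2087]
tool_rot: [[-0.205, 0.979, 0.013], [0.979, 0.205, 0.006], [0.003, 0.014, -1.0]]
ft_force: [0.1, 1.3, 0.4]
opening: 0.0007
```

{"fn": "arm_command", "kwargs": {
  "motion": "21 -35 0 2 -1;21 -35 0 0 -1;21 -35 0 0 -1;21 -35 0 0 -1;9 -20 0 0 -1"
}}

```text
time_s: 2.57
eef_pos: [0.614, -0.1643, 0.2091]
tool_rot: [[-0.236, 0.972, 0.017], [0.972, 0.236, 0.005], [0.001, 0.017, -1.0]]
ft_force: [-0.2, 0.9, 0.6]
opening: 0.0005
```

```bash
python3 - <<'E'
from h import *
F=np.load("F.npy");o=get_obs();im=get_image("wrist");cv2.imwrite("pics/w1.png",cv2.resize(im[:,:,::-1],(784,588)))
print(o["eef_pos"],w2f(F,o["eef_pos"])*1000,o["tool_rot"][:,1])
for l in ["push_plate","loop_tab","loop_bar"]:
    print(l,[(np.round(x["bbox"]),round(x["conf"],2)) for x in search_frame(l,"wrist")[:2]])
for n,p in dict(plate=[-.313,0,.095],tab=[-.24,0,.06],frontL=[-.051,.05,.06],frontR=[-.051,-.05,.06],rear=[-.375,0,.012]).items(): print(n,wproj(f2w(F,p),o)*1.4)
E
```

```text
[ 0.6139905  -0.16427268  0.20912546] [[-3.43206500e+02 -1.99701336e-01  2.09125462e+02]] [0.97153784 0.23626096 0.01717506]
push_plate [(array([280.,  93.,  94., 186.]), 0.81)]
loop_tab [(array([280.,  56.,  55., 109.]), 0.74)]
loop_bar [(array([281.,  58.,  54., 110.]), 0.77)]
plate [[392.35141117 251.79779354]]
tab [[391.60265687 144.57964516]]
frontL [[ 308.91561387 -179.834204  ]]
frontR [[ 470.86862289 -177.85284729]]
rear [[392.07126743 308.35054054]]
```

View pics/w1.png

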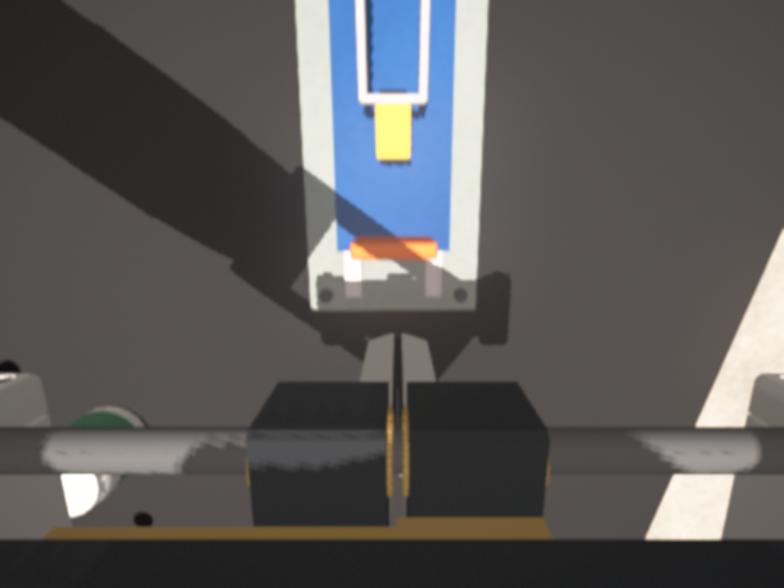

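The wrist view shows the plate at (394,250) and the tab at (394,132), both within a few mm of the prediction. Next I lower behind the plate and push.

{"fn": "arm_command", "kwargs": {
  "motion": "0 0 -35 0 -1;0 0 -35 0 -1;0 0 -35 0 -1;0 0 -33 0 -1;0 0 0 0 -1"
}}

```text
time_s: 3.18
eef_pos: [0.6122, -0.1523, 0.073]
tool_rot: [[-0.245, 0.969, 0.024], [0.969, 0.245, 0.006], [-0.0, 0.025, -1.0]]
ft_force: [-2.2, 0.9, -1.2]
opening: 0.0005
```

{"fn": "arm_command", "kwargs": {
  "motion": "-2.5 10 0 0 -1;-2 7 0 0 -1;-2 7 0 0 -1;-2 7 0 0 -1;-2 7 0 0 -1"
}}

```text
time_s: 3.6
eef_pos: [0.6055, -0.1168, 0.0816]
tool_rot: [[-0.25, 0.968, 0.037], [0.968, 0.251, -0.012], [-0.021, 0.033, -0.999]]
ft_force: [0.9, -5.5, -3.3]
opening: 0.0008
```

{"fn": "arm_command", "kwargs": {
  "motion": "-1.5 6 0 0 -1;-1.5 6 0 0 -1;-1 4 0 0 -1;-0.7 3 0 0 -1;0 0 0 0 -1"
}}

```text
time_s: 4.02
eef_pos: [0.6051, -0.0988, 0.0938]
tool_rot: [[-0.255, 0.965, 0.053], [0.966, 0.257, -0.028], [-0.04, 0.044, -0.998]]
ft_force: [0.4, -0.6, -0.7]
opening: 0.0004
```

```bash
python3 - <<'E'
from h import *
F=np.load("F.npy");o=get_obs();im=get_image("wrist");a=cv2.resize(im[:,:,::-1],(784,588))[:330,200:600]
t=get_image("top")[:,:,::-1][150:260,180:380]
b=cv2.resize(t,(800,440),interpolation=3)[:, :]
c=np.zeros((600,800,3),np.uint8);c[:270,:327]=cv2.resize(a,(327,270));c[280:,:582]=cv2.resize(b,(582,320));cv2.imwrite("pics/w2.png",c)
print(w2f(F,o["eef_pos"])*1000,o["ft_force"])
for x in (-.268,-.28,-.30): print(x,wproj(f2w(F,[x,0,.095]),o)*1.4)
E
```

```text
[[-277.54127712   -7.21295266   93.84528505]] [ 0.40366865 -0.58675482 -0.65434203]
-0.268 [[378.56749763 334.02503268]]
-0.28 [[378.35161649 359.63929687]]
-0.3 [[378.00809781 400.39773539]]
```

View pics/w2.png

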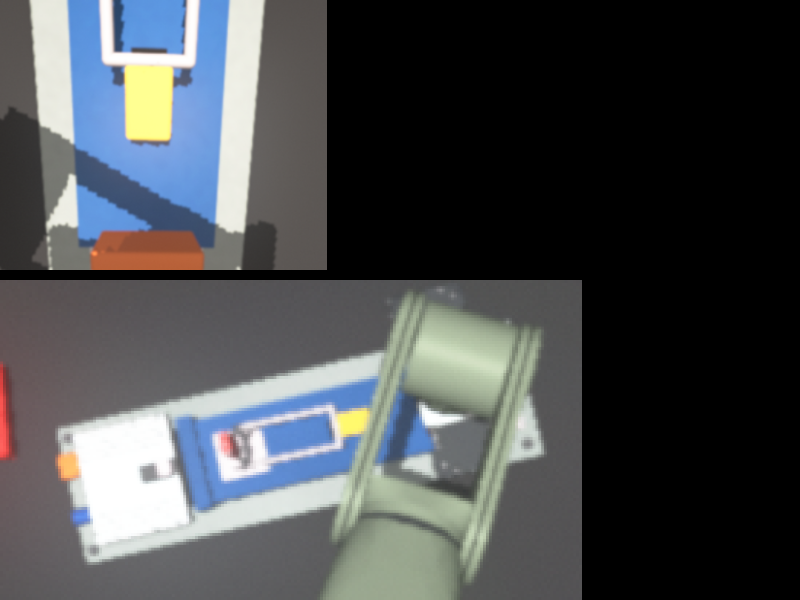

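{"fn": "arm_command", "kwargs": {
  "motion": "-4 -11 0 -1 -1;0 0 -32 0 -1;0 0 0 0 -1;-2 6 -2 0 -1;-2 5 -2 0 -1"
}}

```text
time_s: 4.53
eef_pos: [0.6005, -0.1007, 0.063]
tool_rot: [[-0.234, 0.97, 0.061], [0.971, 0.236, -0.029], [-0.042, 0.053, -0.998]]
ft_force: [-0.8, -12.4, -4.7]
opening: 0.0002
```

```bash
python3 - <<'E'
from h import *
F=np.load("F.npy");o=get_obs()
print(w2f(F,o["eef_pos"])*1000)
for uv in ((240.5,197.2),(247.1,229)): print(w2f(F,backz("top",uv,.06))*1000)
E
```

```text
[[-278.24863173   -2.26595497   63.00158453]]
[[ -2.24865783 -49.90923918  60.        ]]
[[ 0.25511818 49.48606972 60.        ]]
```

{"fn": "arm_command", "kwargs": {
  "motion": "-1 4 -1.5 0 -1;-1 4 -1.5 0 -1;-1 4 -1.5 0 -1"
}}

```text
time_s: 4.78
eef_pos: [0.6006, -0.1011, 0.0633]
tool_rot: [[-0.235, 0.969, 0.07], [0.97, 0.239, -0.053], [-0.068, 0.055, -0.996]]
ft_force: [0.9, -11.5, -3.2]
opening: 0.0007
```

{"fn": "arm_command", "kwargs": {
  "motion": "-2 9 -1 0 -1"
}}

```text
time_s: 4.87
eef_pos: [0.6004, -0.0997, 0.0636]
tool_rot: [[-0.236, 0.969, 0.074], [0.968, 0.241, -0.067], [-0.083, 0.056, -0.995]]
ft_force: [5.8, -29.3, -14.4]
opening: 0.0004
```

{"fn": "arm_command", "kwargs": {
  "motion": "2.5 -10 0 0 -1;0 0 30 0 -1;0 0 35 0 -1;-7 30 20 0 -1;0 0 0 0 -1"
}}

```text
time_s: 5.28
eef_pos: [0.5936, -0.0808, 0.1533]
tool_rot: [[-0.231, 0.97, 0.072], [0.97, 0.235, -0.066], [-0.081, 0.054, -0.995]]
ft_force: [0.3, -0.2, 1.0]
opening: 0.0004
```

```bash
python3 - <<'E'
from h import *
F=np.load("F.npy");o=get_obs();im=get_image("wrist");cv2.imwrite("pics/w3.png",cv2.resize(im[:,:,::-1],(784,588)))
t=get_image("top")[:,:,::-1];cv2.imwrite("pics/t3raw.png",t)
print(w2f(F,o["eef_pos"])*1000,o["tool_rot"])
for l in ["loop_tab","loop_bar","latch_lever"]:
    print(l,[(np.round(x["bbox"]),round(x["conf"],2)) for x in search_frame(l,"wrist")[:2]])
E
```

```text
[[-257.30713486   -0.36302074  153.26974206]] [[-0.23062315  0.97040154  0.07165065]
 [ 0.96963527  0.23534896 -0.06647044]
 [-0.08136592  0.05414538 -0.99521247]]
loop_tab [(array([276.,  73.,  69., 145.]), 0.65)]
loop_bar [(array([278.,  72.,  71., 145.]), 0.63), (array([278.,  74.,  70., 144.]), 0.6)]
latch_lever [(array([277.,  73.,  71., 145.]), 0.94)]
```

View pics/w3.png

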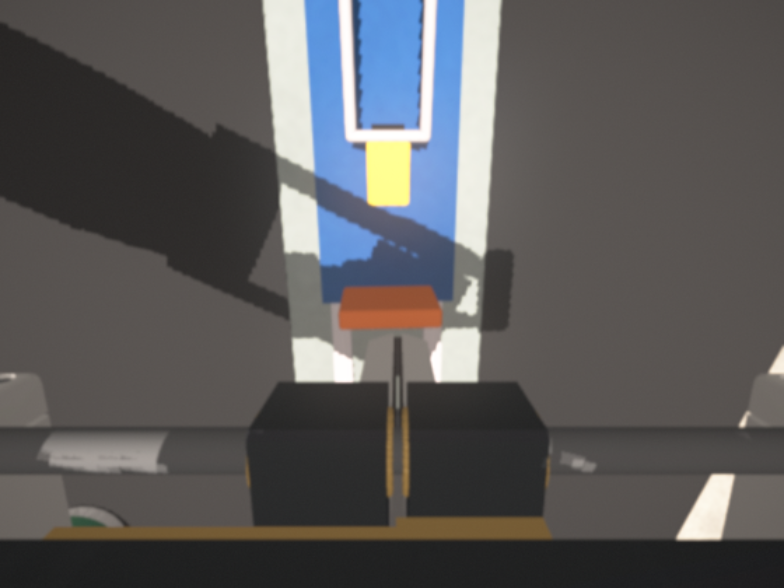

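The wrist view shows the head at the seal, the bar at (389,134), and the tab from row 141 to 206 and column 366 to 411. I'll work out its height from the known widths.

```bash
python3 - <<'E'
from h import *
F=np.load("F.npy");o=get_obs()
for z in (.05,.06,.07):
    g=lambda x,y:np.round(1000*w2f(F,wbackz((x/1.4,y/1.4),z,o))[0][:2],1)
    print(z,"tab L/R mid",g(366,172),g(411,172),"start/end",g(389,141),g(389,206),"bar",g(345,134),g(431,134),"plate top front/rear",g(389,286),g(389,309))
t=cv2.imread("pics/t3raw.png");cv2.imwrite("pics/t3.png",cv2.resize(t[150:260,180:380],(800,440),interpolation=3))
F
E
```

```text
0.05 tab L/R mid [-185.9   16.1] [-186.   -10.9] start/end [-168.5    2.1] [-206.     2.5] bar [-164.6   27.7] [-164.7  -22.6] plate top front/rear [-257.4    3. ] [-273.3    3.2]
0.06 tab L/R mid [-185.6   15.8] [-185.7  -10.2] start/end [-168.8    2.4] [-205.     2.8] bar [-165.1   27.1] [-165.2  -21.4] plate top front/rear [-254.4    3.3] [-269.7    3.4]
0.07 tab L/R mid [-185.2   15.6] [-185.4   -9.4] start/end [-169.1    2.7] [-203.9    3. ] bar [-165.5   26.4] [-165.6  -20.2] plate top front/rear [-251.4    3.5] [-266.2    3.7]
```

View pics/t3.png

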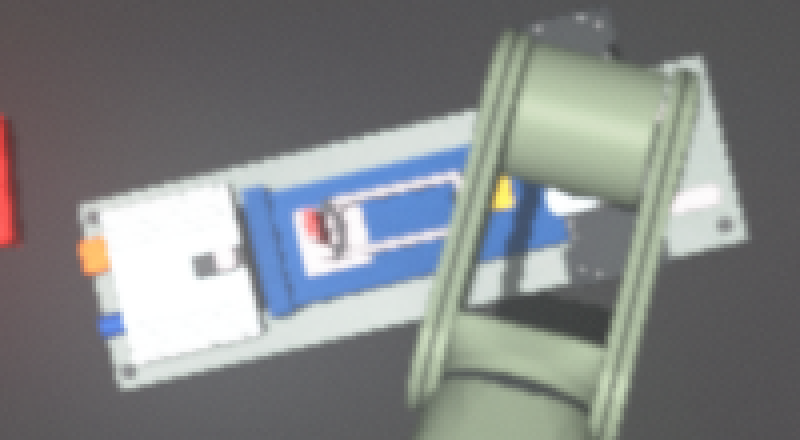

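{"fn": "arm_command", "kwargs": {
  "motion": "-9 34 0 0 0.1;-9 34 0 0 0.1;0 0 0 0 0.1;0 0 0 0 0.1;0 0 0 0 0.1",
  "grip_force": 12
}}

```text
time_s: 5.95
eef_pos: [0.568, -0.0164, 0.1393]
tool_rot: [[-0.225, 0.973, 0.049], [0.971, 0.228, -0.066], [-0.075, 0.033, -0.997]]
ft_force: [-0.0, -0.4, 0.1]
opening: 0.0303
```

{"fn": "arm_command", "kwargs": {
  "motion": "0 0 -20 0 0.1;0 0 -20 0 0.1;0 0 0 0 0.1;0 0 0 0 0.1"
}}

```text
time_s: 6.28
eef_pos: [0.5688, -0.0204, 0.0971]
tool_rot: [[-0.222, 0.974, 0.048], [0.972, 0.225, -0.067], [-0.076, 0.032, -0.997]]
ft_force: [0.2, -0.5, 0.7]
opening: 0.0511
```

```bash
python3 - <<'E'
from h import *
F=np.load("F.npy");o=get_obs();im=get_image("wrist");cv2.imwrite("pics/w4.png",cv2.resize(im[:,:,::-1],(784,588)))
print(w2f(F,o["eef_pos"])*1000,o["opening"],o["tool_rot"])
for z in (.07,.08): print(wproj(f2w(F,[[-.186,0,z]]),o)*1.4)
E
```

```text
[[-192.6615414     9.306842     97.12937093]] 0.05106627801607633 [[-0.22171718  0.9739256   0.04806683]
 [ 0.97213103  0.22462172 -0.06712929]
 [-0.07617579  0.03184354 -0.99658579]]
[[411.76220048 317.35023447]]
[[413.11038212 324.7186758 ]]
```

View pics/w4.png

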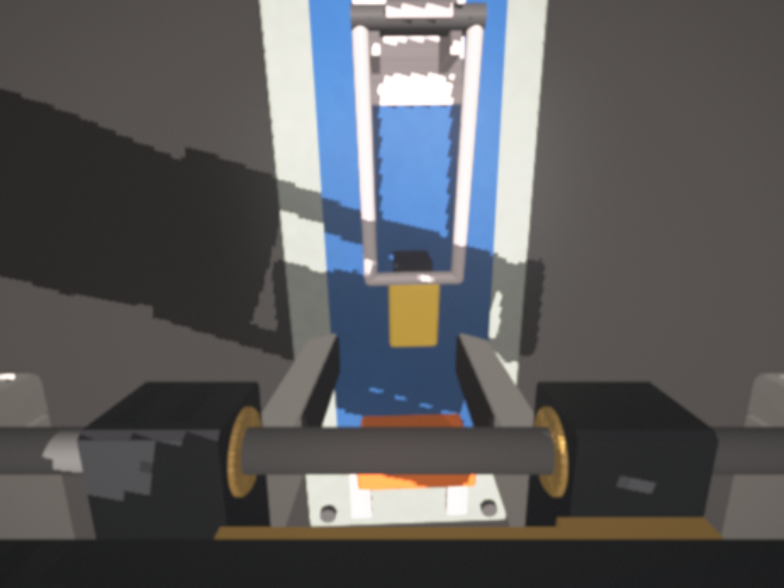

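The tab is at (414,315) and the finger centre is at about column 397, so I shift by 8–9 mm, go down and pinch.

{"fn": "arm_command", "kwargs": {
  "motion": "8 7 -12 0 0.1;0 1 -20 0 0.1;0 0 0 0 0.1"
}}

```text
time_s: 6.58
eef_pos: [0.5796, -0.0146, 0.0678]
tool_rot: [[-0.218, 0.974, 0.053], [0.973, 0.222, -0.068], [-0.078, 0.036, -0.996]]
ft_force: [-0.6, 0.4, -1.0]
opening: 0.0517
```

```bash
cat >s.py <<'E'
from h import *
F=np.load("F.npy");o=get_obs()
print(np.round(w2f(F,o["eef_pos"])*1000,1),"op",round(o["opening"]*1000,1),"tilt fx,fy",np.round((w2f(F*[0,0,1],o["tool_rot"][:,2]))[0],3),"yaw",round(np.degrees(np.arctan2(*o["tool_rot"][1::-1,1])),1),np.round(o["ft_force"],1))
E
python3 s.py
```

```text
[[-189.7   -2.6   67.8]] op 51.7 tilt fx,fy [-0.079 -0.035 -0.996] yaw 12.8 [-0.6  0.4 -1. ]
```

{"fn": "arm_command", "kwargs": {
  "motion": "-2.5 2 -4 1 0.1;0 0 0 0 -1;0 0 0 0 -1;0 0 0 0 -1;0 0 0 0 -1"
}}

```text
time_s: 7.0
eef_pos: [0.5796, -0.0142, 0.0686]
tool_rot: [[-0.236, 0.97, 0.059], [0.968, 0.239, -0.069], [-0.081, 0.041, -0.996]]
ft_force: [-6.0, -1.3, 0.1]
opening: 0.0281
```

{"fn": "arm_command", "kwargs": {
  "motion": "0 0 0 0 -1;0 0 0 0 -1;0 0 0 0 -1"
}}

```text
time_s: 7.25
eef_pos: [0.5768, -0.015, 0.0687]
tool_rot: [[-0.235, 0.97, 0.054], [0.969, 0.239, -0.07], [-0.081, 0.036, -0.996]]
ft_force: [-0.6, 0.6, 0.1]
opening: 0.0238
```

```bash
python3 s.py
```

```text
[[-189.3    0.3   68.7]] op 23.8 tilt fx,fy [-0.081 -0.035 -0.996] yaw 13.8 [-0.6  0.6  0.1]
```

Pinched: the opening reads 23.8 mm against a 24 mm tab. Now I start the swing about the pin.

{"fn": "arm_command", "kwargs": {
  "motion": "0.5 -2 24 0 -1;-0.6 2.5 25 0 -1;-1.8 7.5 24 0 -1;0 0 0 0 -1"
}}

```text
time_s: 7.58
eef_pos: [0.5751, -0.0071, 0.1436]
tool_rot: [[-0.235, 0.97, 0.054], [0.969, 0.239, -0.07], [-0.081, 0.036, -0.996]]
ft_force: [-3.5, -0.4, -0.2]
opening: 0.0236
```

```bash
cat >>s.py <<'E'
p=w2f(F,o["eef_pos"])[0]*1000+[.5,0,7]-[-63,0,99.7];r=np.hypot(p[0],p[2]);th=np.arctan2(p[2],-p[0]);th+=2*np.pi*(th<-1.5)
print("r",round(r,1),"th",round(th,2))
w=lambda t:128*np.array([-np.cos(t),np.sin(t)])
import sys
st=float(sys.argv[1]) if len(sys.argv)>1 else .2
c=p[[0,2]];y=p[1]
for k in range(1,6):
    n=w(th+st*k);d=n-c;c=n;print(np.round([-.239*d[0],.971*d[0],d[1]],1))
E
python3 s.py
```

```text
[[-181.2    0.   143.6]] op 23.6 tilt fx,fy [-0.081 -0.036 -0.996] yaw 13.8 [-3.5 -0.4 -0.2]
r 128.3 th 0.41
[-3.  12.3 22.2]
[-4.  16.1 19.4]
[-4.8 19.6 15.7]
[-5.5 22.2 11.4]
[-5.9 24.   6.6]
```

Tracks well (r = 128.3 mm, small forces).

{"fn": "arm_command", "kwargs": {
  "motion": "-3 12.3 22.2 0 -1;-4 16 19.4 0 -1;-4.8 19.6 15.7 0 -1;-5.5 22.2 11.4 0 -1;0 0 0 0 -1"
}}

```text
time_s: 8.0
eef_pos: [0.5574, 0.0645, 0.216]
tool_rot: [[-0.233, 0.971, 0.057], [0.969, 0.237, -0.07], [-0.081, 0.038, -0.996]]
ft_force: [-2.2, 0.2, -3.5]
opening: 0.0241
```

```bash
python3 s.py
```

```text
[[-1.075e+02  1.000e-01  2.160e+02]] op 24.1 tilt fx,fy [-0.082 -0.038 -0.996] yaw 13.7 [-2.2  0.2 -3.5]
r 130.9 th 1.23
[-6.2 25.   3.4]
[-6.1 24.8  1.1]
[-6.  24.5 -4. ]
[-5.7 23.3 -8.9]
[ -5.2  21.1 -13.5]
```

{"fn": "arm_command", "kwargs": {
  "motion": "-6.2 25 3 0 -1;-6 24.8 0 0 -1;-6 24.5 -4 0 -1;-5.7 23.3 -9 0 -1;0 0 0 0 -1"
}}

```text
time_s: 8.42
eef_pos: [0.5334, 0.1631, 0.2118]
tool_rot: [[-0.232, 0.971, 0.063], [0.969, 0.236, -0.076], [-0.088, 0.043, -0.995]]
ft_force: [0.2, -3.4, -5.1]
opening: 0.0234
```

```bash
python3 s.py
```

```text
[[-6.100e+00 -1.000e-01  2.118e+02]] op 23.4 tilt fx,fy [-0.089 -0.043 -0.995] yaw 13.7 [ 0.2 -3.4 -5.1]
r 132.2 th 2.02
[ -4.8  19.4 -17.1]
[ -4.5  18.2 -17.4]
[ -3.6  14.5 -20.8]
[ -2.5  10.2 -23.3]
[ -1.3   5.5 -24.9]
```

{"fn": "arm_command", "kwargs": {
  "motion": "-4.3 17.5 -18 0 -1;-4.3 17.5 -18 0 -1;-3.6 14.5 -21 0 -1;0 0 0 0 -1"
}}

```text
time_s: 8.75
eef_pos: [0.5202, 0.2177, 0.1578]
tool_rot: [[-0.233, 0.97, 0.065], [0.969, 0.237, -0.069], [-0.082, 0.047, -0.996]]
ft_force: [2.1, -2.2, -1.7]
opening: 0.0234
```

```bash
python3 s.py; python3 - <<'E'
from h import *
im=get_image("wrist");cv2.imwrite("pics/w5.png",cv2.resize(im[:,:,::-1],(784,588))[:420])
s=get_image("scene")[:,:,::-1][140:260,240:400]
cv2.imwrite("pics/s5.png",cv2.resize(s,(800,600),interpolation=3))
E
```

```text
[[ 50.1  -0.4 157.8]] op 23.4 tilt fx,fy [-0.082 -0.047 -0.996] yaw 13.8 [ 2.1 -2.2 -1.7]
r 131.0 th 2.62
[ -1.9   7.6 -24.8]
[ -1.3   5.4 -24.9]
[ -0.1   0.5 -25.6]
[  1.1  -4.4 -25.1]
[  2.3  -9.2 -23.7]
```

View pics/s5.png

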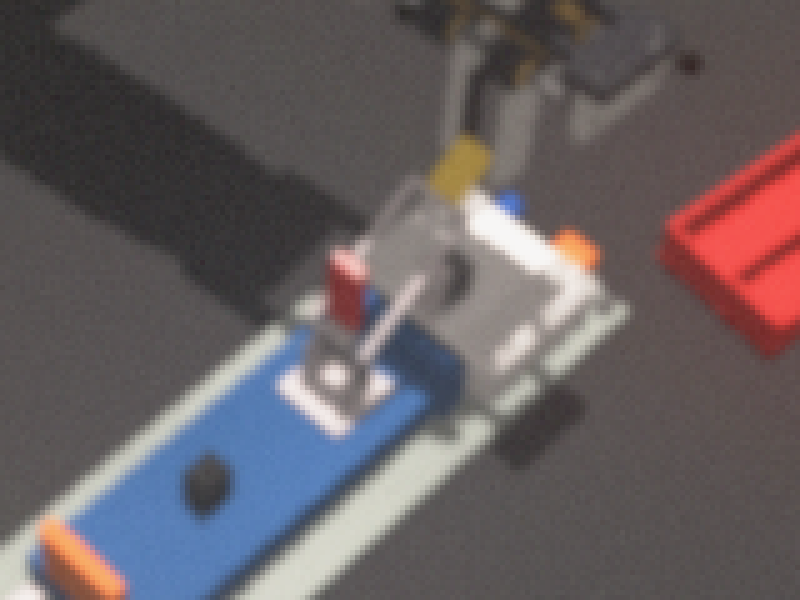

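{"fn": "arm_command", "kwargs": {
  "motion": "-1.4 6 -25 0 -1;-0.7 3 -25 0 -1;0 0.5 -20 0 -1;0 0 -8 0 -1;0 0 0 0 -1"
}}

```text
time_s: 9.27
eef_pos: [0.5179, 0.2285, 0.0848]
tool_rot: [[-0.227, 0.972, 0.062], [0.971, 0.23, -0.059], [-0.071, 0.046, -0.996]]
ft_force: [-1.1, 3.2, 0.9]
opening: 0.0237
```

```bash
python3 s.py
```

```text
[[61.2 -0.7 84.8]] op 23.7 tilt fx,fy [-0.072 -0.046 -0.996] yaw 13.3 [-1.1  3.2  0.9]
r 124.9 th 3.2
[  0.3  -1.  -25.4]
[  2.2  -8.8 -23.9]
[  3.3 -13.2 -21.6]
[  4.2 -17.2 -18.5]
[  5.  -20.4 -14.6]
```

{"fn": "arm_command", "kwargs": {
  "motion": "-0.5 2 -10 0 -1;0 0 -6 0 -1;0 0 0 0 -1"
}}

```text
time_s: 9.52
eef_pos: [0.518, 0.2284, 0.0695]
tool_rot: [[-0.224, 0.973, 0.061], [0.972, 0.228, -0.061], [-0.073, 0.045, -0.996]]
ft_force: [-1.8, 3.3, -0.1]
opening: 0.0239
```

```bash
python3 s.py|head -2; python3 - <<'E'
from h import *
im=get_image("wrist");cv2.imwrite("pics/w6.png",cv2.resize(im[:,:,::-1],(784,588))[:420])
E
```

```text
[[61.1 -0.8 69.5]] op 23.9 tilt fx,fy [-0.073 -0.045 -0.996] yaw 13.2 [-1.8  3.3 -0.1]
r 126.7 th 3.33
```

View pics/w6.png

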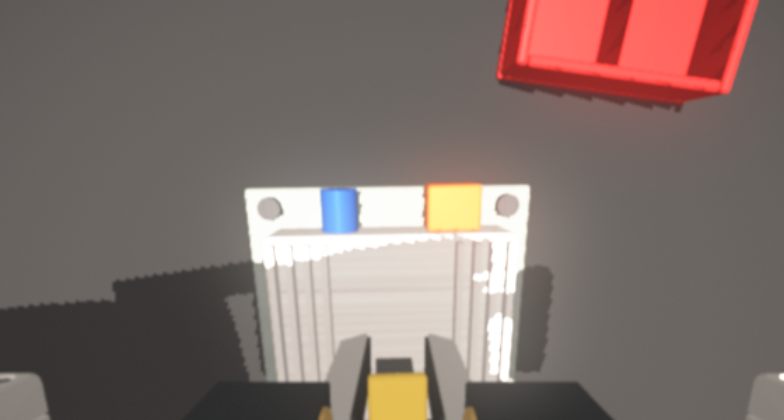

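The tab is between the fingers at loop angle 3.33 rad, about the resting value. I release and rise.

{"fn": "arm_command", "kwargs": {
  "motion": "0 0 0 0 0.1;0 0 0 0 0.1;0 0 0 0 0.1;0 0 0 0 0.1;0 0 0 0 0.1"
}}

```text
time_s: 9.98
eef_pos: [0.5228, 0.2274, 0.0738]
tool_rot: [[-0.224, 0.972, 0.07], [0.972, 0.228, -0.061], [-0.076, 0.055, -0.996]]
ft_force: [0.4, 0.4, 0.0]
opening: 0.0507
```

{"fn": "arm_command", "kwargs": {
  "motion": "0 0 25 0 0.1;0 0 35 0 0.1;0 0 35 0 -1;0 0 30 0 -1;0 0 0 0 -1"
}}

```text
time_s: 10.4
eef_pos: [0.5203, 0.2254, 0.2019]
tool_rot: [[-0.224, 0.972, 0.066], [0.972, 0.228, -0.065], [-0.078, 0.049, -0.996]]
ft_force: [0.8, -0.2, 0.8]
opening: 0.0352
```

```bash
python3 s.py|head -2; python3 - <<'E'
from h import *
F=np.load("F.npy");o=get_obs()
a=get_image("wrist")[:,:,::-1];
s=get_image("scene")[:,:,::-1][160:240,260:380]
c=np.zeros((600,800,3),np.uint8);c[:300,:400]=cv2.resize(a,(400,300));c[:,400:]=0
c[310:590,:420]=cv2.resize(s,(420,280),interpolation=3)
t=get_image("top")[:,:,::-1][170:240,190:290];c[310:576,420:800]=cv2.resize(t,(380,266),interpolation=3)
cv2.imwrite("pics/w7.png",c)
for n,q in (("scene",lambda P:(proj("scene",P)-[260,160])*3.5+[0,310]),("top",lambda P:(proj("top",P)-[190,170])*3.8+[420,310])):
  print(n,"bar36",q(f2w(F,[[.036,0,.078]])),"tab61",q(f2w(F,[[.061,0,.072]])),"lip",q(f2w(F,[[.022,0,.088]])),[ (a,np.round(q(f2w(F,[[-.06-.09*np.cos(a),0,.078+.09*np.sin(a)]]))[0])) for a in(1.5,1.7,1.9)])
E
```

```text
[[ 57.6  -2.3 201.9]] op 35.2 tilt fx,fy [-0.078 -0.048 -0.996] yaw 13.2 [ 0.8 -0.2  0.8]
r 163.1 th 2.41
scene bar36 [[244.85122849 424.18589708]] tab61 [[263.50311159 412.08465061]] lip [[234.87528542 426.45617689]] [(1.5, array([168., 430.])), (1.7, array([183., 417.])), (1.9, array([198., 408.]))]
top bar36 [[576.93359393 482.92453824]] tab61 [[547.25429839 490.88675753]] lip [[592.72519305 477.75899365]] [(1.5, array([696., 441.])), (1.7, array([672., 447.])), (1.9, array([650., 453.]))]
```

View pics/w7.png

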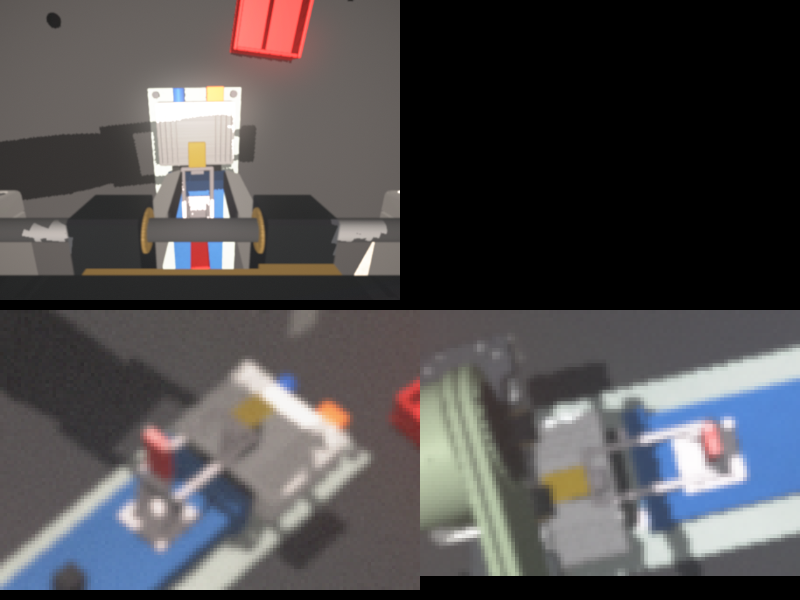

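The loop is over the keeper, but the lever seems to have come back to about 1.3–1.4 rad, so the bar may be only just past the lip. I'll measure by colour before acting.

```bash
cat > m.py <<'E'
from h import *
F=np.load("F.npy");o=get_obs()
def blob(im,lo,hi,roi):
    h=cv2.cvtColor(im,cv2.COLOR_RGB2HSV);m=cv2.inRange(h,lo,hi);k=np.zeros_like(m);x0,y0,x1,y1=roi;k[y0:y1,x0:x1]=m[y0:y1,x0:x1]
    n,l,s,c=cv2.connectedComponentsWithStats(k)
    if n<2:return None
    i=1+np.argmax(s[1:,4]);return s[i],c[i]
Y=((18,120,60),(32,255,255))
w=get_image("wrist");b=blob(w,*Y,(0,0,560,300));print("wrist tab",b)
if b:
    s,c=b
    for z in(.07,.09):print(z,"far",w2f(F,wbackz((c[0],s[1]),z,o))*1000,"near",w2f(F,wbackz((c[0],s[1]+s[3]),z,o))*1000)
for n,roi,z in (("scene",(300,170,360,215),.072),("top",(215,180,270,240),.072)):
    im=get_image(n);b=blob(im,*Y,roi);print(n,b)
    if b:print([np.round(w2f(F,backz(n,b[1],zz))*1000,1) for zz in (.07,.09)])
    r=blob(im,(0,110,60),(8,255,255),(290,160,330,240) if n=="scene" else (240,170,300,225));print("lever",r)
f=lambda a,n:proj(n,f2w(F,[[-.06-.064*np.cos(a),0,.078+.064*np.sin(a)]]))[0]
for a in (1.1,1.3,1.5,1.7,1.9):print(a,f(a,"scene"),f(a,"top"))
E
python3 m.py
```

```text
wrist tab (array([270, 201,  25,  36, 795], dtype=int32), array([281.95849057, 218.60251572]))
0.07 far [[55.10080168 -1.51403792 70.        ]] near [[16.04911101 -1.04172469 70.        ]]
0.09 far [[60.78491973 -0.95565002 90.        ]] near [[24.3601507  -0.51510826 90.        ]]
scene (array([328, 185,   9,   8,  39], dtype=int32), array([331.92307692, 188.48717949]))
[array([[56.9,  9.8, 70. ]]), array([[44.3,  1. , 90. ]])]
lever (array([302, 198,   6,   9,  27], dtype=int32), array([304.66666667, 201.44444444]))
top (array([223, 212,  11,   8,  61], dtype=int32), array([228.49180328, 215.40983607]))
[array([[45. , -3.1, 70. ]]), array([[42.9, -1. , 90. ]])]
lever (array([265, 205,   1,   1,   1], dtype=int32), array([265., 205.]))
1.1 [301.72271503 205.72155594] [270.796505   203.88577306]
1.3 [304.75181938 202.31369298] [266.73260645 204.68835084]
1.5 [307.90456058 199.28484264] [262.46641344 205.63331037]
1.7 [311.03740915 196.76917857] [258.18744229 206.67908281]
1.9 [314.01060472 194.87258639] [254.08650218 207.77897978]
```

```bash
cat > hd.py <<'E'
from m import blob,w2f,proj,f2w,backz,F,np,cv2,get_image
for n,roi in (("scene",(225,200,300,290)),("top",(300,150,400,230))):
    im=get_image(n);b=blob(im,(5,150,90),(15,255,255),roi);print(n,b)
    for h in (.07,.08,.09):
        x=h-.09-.262;P=proj(n,f2w(F,[[x-.006,0,.07],[x+.006,0,.095],[x+.006,.03,.095],[x-.006,-.03,.045]]));print(h,np.round(P.mean(0),1),P[:,0].min().round(1),P[:,0].max().round(1))
E
python3 hd.py | grep -v wrist
```

```text
0.07 far [[54.59637095 -1.47063104 70.        ]] near [[16.88038258 -1.0978579  70.        ]]
0.09 far [[60.35857769 -0.86411864 90.        ]] near [[25.20018745 -0.51662401 90.        ]]
scene (array([328, 185,   9,   8,  39], dtype=int32), array([332.02564103, 188.41025641]))
[array([[57.4,  9.8, 70. ]]), array([[44.7,  1. , 90. ]])]
lever (array([302, 198,   6,   9,  25], dtype=int32), array([304.64, 201.6 ]))
top (array([224, 212,  10,   8,  60], dtype=int32), array([228.58333333, 215.43333333]))
[array([[44.7, -3. , 70. ]]), array([[42.7, -0.9, 90. ]])]
lever (array([265, 205,   1,   2,   2], dtype=int32), array([265. , 205.5]))
1.1 [301.72271503 205.72155594] [270.796505   203.88577306]
1.3 [304.75181938 202.31369298] [266.73260645 204.68835084]
1.5 [307.90456058 199.28484264] [262.46641344 205.63331037]
1.7 [311.03740915 196.76917857] [258.18744229 206.67908281]
1.9 [314.01060472 194.87258639] [254.08650218 207.77897978]
scene (array([247, 248,  15,  14,  51], dtype=int32), array([254.03921569, 255.19607843]))
0.07 [251.7 258.7] 245.6 258.2
0.08 [254.5 256.4] 248.3 260.8
0.09 [257.1 254.2] 251.0 263.5
top (array([327, 184,   7,  17,  25], dtype=int32), array([329.76, 193.  ]))
0.07 [333.8 190.9] 332.3 335.6
0.08 [330.6 191.7] 329.1 332.4
0.09 [327.4 192.5] 325.8 329.2
```

```bash
python3 - <<'E'
from h import *
t=get_image("top")[:,:,::-1][165:255,200:350]
s=get_image("scene")[:,:,::-1][165:275,220:370]
c=np.zeros((600,800,3),np.uint8)
c[:320,:533]=cv2.resize(t,(533,320),interpolation=3);c[325:600,:375]=cv2.resize(s,(375,275),interpolation=3)
cv2.imwrite("pics/x8.png",c)
E
```

```text
(no output)
```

View pics/x8.png

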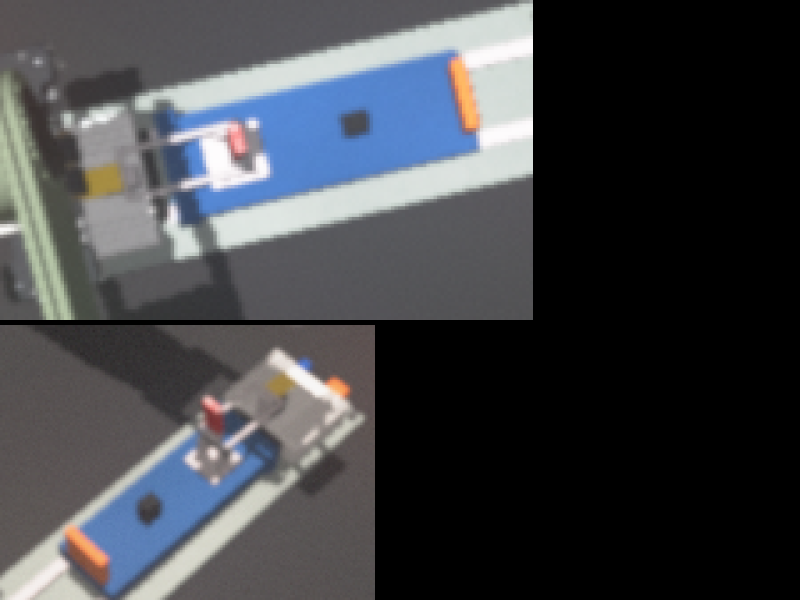

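Head measured at about 0.082, so the swing pushed it back about 8 mm, and the bar lies on the lip. I push the head home again; the bar should then slide past the lip and drop.

{"fn": "arm_command", "kwargs": {
  "motion": "8.5 -35 2 0 -1;8.5 -35 0 0 -1;8.5 -35 0 0 -1;8.5 -35 0 0 -1;8.5 -35 0 0 -1"
}}

```text
time_s: 11.47
eef_pos: [0.5574, 0.0511, 0.1955]
tool_rot: [[-0.239, 0.969, 0.053], [0.968, 0.243, -0.065], [-0.075, 0.036, -0.996]]
ft_force: [0.8, 0.1, -0.3]
opening: 0.0005
```

{"fn": "arm_command", "kwargs": {
  "motion": "8.5 -35 0 0 -1;8.5 -35 0 0 -1;8.5 -35 0 0 -1;8.5 -35 0 0 -1;8.5 -35 0 0 -1"
}}

```text
time_s: 11.88
eef_pos: [0.6008, -0.1326, 0.1961]
tool_rot: [[-0.24, 0.969, 0.055], [0.968, 0.243, -0.064], [-0.076, 0.038, -0.996]]
ft_force: [1.1, -0.2, 0.1]
opening: 0.0004
```

```bash
python3 s.py|head -1
```

```text
[[-309.3    5.   196.1]] op 0.4 tilt fx,fy [-0.076 -0.038 -0.996] yaw 14.1 [ 1.1 -0.2  0.1]
```

{"fn": "arm_command", "kwargs": {
  "motion": "3 1 -33 0 -1;2 0 -33 0 -1;0 0 -33 0 -1;0 0 -31 0 -1;0 0 0 0 -1"
}}

```text
time_s: 12.3
eef_pos: [0.6108, -0.1452, 0.067]
tool_rot: [[-0.226, 0.972, 0.068], [0.97, 0.231, -0.073], [-0.087, 0.049, -0.995]]
ft_force: [-1.3, -0.4, -1.7]
opening: 0.0006
```

```bash
python3 s.py|head -1
```

```text
[[-323.9   -1.6   67. ]] op 0.6 tilt fx,fy [-0.087 -0.048 -0.995] yaw 13.3 [-1.3 -0.4 -1.7]
```

{"fn": "arm_command", "kwargs": {
  "motion": "-4 17 0 0 -1;-3 12 -1 0 -1;-2 8 -2 0 -1;-2 8 -2 0 -1;-2 8 -2 0 -1"
}}

```text
time_s: 12.72
eef_pos: [0.6001, -0.1009, 0.065]
tool_rot: [[-0.228, 0.971, 0.073], [0.968, 0.234, -0.093], [-0.107, 0.049, -0.993]]
ft_force: [2.4, -27.3, -8.9]
opening: 0.0008
```

{"fn": "arm_command", "kwargs": {
  "motion": "-2 8 -2 0 -1;-2 8 -2 0 -1;-2 9 -2 0 -1"
}}

```text
time_s: 12.97
eef_pos: [0.6005, -0.102, 0.0658]
tool_rot: [[-0.234, 0.968, 0.089], [0.959, 0.245, -0.144], [-0.161, 0.051, -0.986]]
ft_force: [3.8, -28.3, -11.1]
opening: 0.0007
```

```bash
python3 s.py|head -1
```

```text
[[-279.5   -2.    65.8]] op 0.7 tilt fx,fy [-0.161 -0.052 -0.986] yaw 14.2 [  3.8 -28.3 -11.1]
```

{"fn": "arm_command", "kwargs": {
  "motion": "4 -16 0 0 -1;0 0 35 0 -1;0 0 35 0 -1;0 0 35 0 -1;0 0 20 0 -1"
}}

```text
time_s: 13.38
eef_pos: [0.6007, -0.1196, 0.1937]
tool_rot: [[-0.235, 0.969, 0.082], [0.959, 0.244, -0.146], [-0.162, 0.044, -0.986]]
ft_force: [0.7, -0.3, 0.3]
opening: 0.0004
```

```bash
python3 s.py|head -1; python3 hd.py
```

```text
[[-296.6    2.   193.7]] op 0.4 tilt fx,fy [-0.162 -0.044 -0.986] yaw 14.2 [ 0.7 -0.3  0.3]
wrist tab (array([248, 157,  10,   5,  38], dtype=int32), array([252.73684211, 158.78947368]))
0.07 far [[-264.63266247   24.96985828   70.        ]] near [[-269.41896136   25.12436687   70.        ]]
0.09 far [[-260.17964648   23.85980615   90.        ]] near [[-264.63488101   24.00362751   90.        ]]
scene (array([331, 188,   6,   6,  21], dtype=int32), array([333.33333333, 190.52380952]))
[array([[54.2,  1.6, 70. ]]), array([[41.6, -7.1, 90. ]])]
lever (array([304, 192,   6,  13,  33], dtype=int32), array([306.48484848, 198.96969697]))
top (array([223, 214,   9,   6,  43], dtype=int32), array([226.60465116, 216.51162791]))
[array([[51.3, -1.2, 70. ]]), array([[49.2,  0.9, 90. ]])]
lever (array([264, 203,   1,   1,   1], dtype=int32), array([264., 203.]))
1.1 [301.72271503 205.72155594] [270.796505   203.88577306]
1.3 [304.75181938 202.31369298] [266.73260645 204.68835084]
1.5 [307.90456058 199.28484264] [262.46641344 205.63331037]
1.7 [311.03740915 196.76917857] [258.18744229 206.67908281]
1.9 [314.01060472 194.87258639] [254.08650218 207.77897978]
scene (array([250, 245,  14,  16,  53], dtype=int32), array([256.33962264, 253.09433962]))
0.07 [251.7 258.7] 245.6 258.2
0.08 [254.5 256.4] 248.3 260.8
0.09 [257.1 254.2] 251.0 263.5
top None
0.07 [333.8 190.9] 332.3 335.6
0.08 [330.6 191.7] 329.1 332.4
0.09 [327.4 192.5] 325.8 329.2
```

The tab is now consistent with z ≈ 0.07 and x ≈ 52, so the bar is down at x ≈ 31, and the head is at 0.090. Next I take the closed fingers to the housing side of the lever.

{"fn": "arm_command", "kwargs": {
  "motion": "-8.9 36.3 10 0 -1;-8.9 36.3 2 0 -1;-8.9 36.3 0 0 -1;-8.9 36.3 0 0 -1;-8.9 36.3 0 0 -1"
}}

```text
time_s: 14.05
eef_pos: [0.5455, 0.0622, 0.1885]
tool_rot: [[-0.226, 0.973, 0.055], [0.962, 0.232, -0.145], [-0.154, 0.02, -0.988]]
ft_force: [0.7, 0.2, -0.9]
opening: 0.0003
```

{"fn": "arm_command", "kwargs": {
  "motion": "-8.9 36.3 0 0 -1;-8.9 36.3 0 0 -1;0 0 0 0 -1"
}}

```text
time_s: 14.3
eef_pos: [0.5193, 0.1435, 0.181]
tool_rot: [[-0.234, 0.971, 0.042], [0.961, 0.238, -0.144], [-0.15, 0.007, -0.989]]
ft_force: [0.5, 0.2, -0.1]
opening: 0.0004
```

```bash
python3 s.py|head -1
```

```text
[[-21.7  18.3 181. ]] op 0.4 tilt fx,fy [-0.15  -0.006 -0.989] yaw 13.7 [ 0.5  0.2 -0.1]
```

{"fn": "arm_command", "kwargs": {
  "motion": "17.5 4.3 -8 0 -1;0.5 -2 -18 0 -1;0 0 -16 0 -1;0 0 0 0 -1"
}}

```text
time_s: 14.63
eef_pos: [0.5316, 0.1488, 0.1305]
tool_rot: [[-0.245, 0.969, 0.031], [0.958, 0.247, -0.147], [-0.15, -0.006, -0.989]]
ft_force: [-1.1, -0.0, -0.6]
opening: 0.0006
```

```bash
python3 s.py|head -1
```

```text
[[-19.5   5.  130.5]] op 0.6 tilt fx,fy [-0.15   0.005 -0.989] yaw 14.3 [-1.1 -0.  -0.6]
```

{"fn": "arm_command", "kwargs": {
  "motion": "11 -28 10 0 -1;2.5 -10 2 0 -1;3 -12 -2 0 -1;3 -12 -5 0 -1"
}}

```text
time_s: 14.97
eef_pos: [0.5464, 0.0887, 0.1306]
tool_rot: [[-0.249, 0.968, 0.019], [0.958, 0.25, -0.141], [-0.141, -0.016, -0.99]]
ft_force: [-2.4, 7.2, -1.7]
opening: 0.0004
```

```bash
python3 s.py|head -1
```

```text
[[-81.4   5.  130.6]] op 0.4 tilt fx,fy [-0.141  0.015 -0.99 ] yaw 14.5 [-2.4  7.2 -1.7]
```

{"fn": "arm_command", "kwargs": {
  "motion": "4 -13 -1 0 -1;3.5 -11 -7 0 -1;3 -9 -10 0 -1"
}}

```text
time_s: 15.22
eef_pos: [0.554, 0.0594, 0.111]
tool_rot: [[-0.247, 0.969, 0.013], [0.961, 0.246, -0.127], [-0.126, -0.019, -0.992]]
ft_force: [-1.3, 4.4, 1.8]
opening: 0.0001
```

```bash
python3 s.py|head -1
```

```text
[[-111.6    4.7  111. ]] op 0.1 tilt fx,fy [-0.126  0.017 -0.992] yaw 14.3 [-1.3  4.4  1.8]
```

{"fn": "arm_command", "kwargs": {
  "motion": "2 -5 -12 0 -1;1.5 -4 -12 0 -1;0 0 -8 0 -1;0 0 -4 0 -1"
}}

```text
time_s: 15.55
eef_pos: [0.5582, 0.0479, 0.0829]
tool_rot: [[-0.242, 0.97, 0.011], [0.962, 0.241, -0.128], [-0.127, -0.021, -0.992]]
ft_force: [-15.8, 6.8, 33.9]
opening: 0.0003
```

```bash
python3 s.py|head -1
```

```text
[[-123.8    3.3   82.9]] op 0.3 tilt fx,fy [-0.127  0.02  -0.992] yaw 14.0 [-15.8   6.8  33.9]
```

The tip is at z = 83 with 34 N upward, so the lever is on its stop. I back off straight up and check.

{"fn": "arm_command", "kwargs": {
  "motion": "0 0 20 0 -1;0 0 35 0 -1;0 0 40 0 -1;0 0 40 0 -1;0 0 35 0 -1"
}}

```text
time_s: 15.97
eef_pos: [0.5495, 0.0452, 0.2475]
tool_rot: [[-0.244, 0.97, -0.011], [0.962, 0.24, -0.133], [-0.126, -0.043, -0.991]]
ft_force: [0.1, 0.1, 0.4]
opening: 0.0004
```

{"fn": "arm_command", "kwargs": {
  "motion": "6 -35 5 0 -1;6 -35 5 0 -1;6 -35 5 0 -1;6 -35 5 0 -1;6 -35 5 0 -1"
}}

```text
time_s: 16.38
eef_pos: [0.5854, -0.1315, 0.2825]
tool_rot: [[-0.254, 0.967, 0.01], [0.958, 0.253, -0.137], [-0.135, -0.025, -0.991]]
ft_force: [1.6, -0.1, 0.4]
opening: 0.0001
```

```bash
python3 s.py|head -1; python3 - <<'E'
from h import *
t=get_image("top")[:,:,::-1][165:235,205:305]
s=get_image("scene")[:,:,::-1][165:265,240:360]
c=np.zeros((600,800,3),np.uint8)
c[:280,:400]=cv2.resize(t,(400,280),interpolation=3);c[:400,400:]=cv2.resize(s,(400,400),interpolation=3)
w=get_image("wrist")[:,:,::-1];c[300:600,:400]=cv2.resize(w,(400,300))
cv2.imwrite("pics/end.png",c)
F=np.load("F.npy")
for h in (0,.004):
  P=f2w(F,[[-.06-.09+h,0,.083],[.061-.008,0,.08],[h-.268,0,.095]])
  print((proj("top",P)-[205,165])*4,(proj("scene",P)-[240,165])*3.33+[400,0])
E
python3 hd.py
```

```text
[[-304.6   19.7  282.5]] op 0.1 tilt fx,fy [-0.135  0.023 -0.991] yaw 14.7 [ 1.6 -0.1  0.4]
[[345.2109227  143.45207871]
 [ 82.89761569 207.11598878]
 [498.81797899 104.69509456]] [[553.54212351 211.80881735]
 [712.3176531   80.10327977]
 [450.49948883 290.67897942]]
[[340.03565402 144.69967552]
 [ 82.89761569 207.11598878]
 [493.60884776 105.95083089]] [[556.87415188 209.00858666]
 [712.3176531   80.10327977]
 [454.12667993 287.64092457]]
wrist tab (array([281, 132,  26,   7, 153], dtype=int32), array([291.76470588, 135.24183007]))
0.07 far [[-257.24521295   15.40027698   70.        ]] near [[-265.49343385   15.23377992   70.        ]]
0.09 far [[-254.95053696   15.41537922   90.        ]] near [[-262.76465426   15.2576449    90.        ]]
scene (array([331, 188,   4,   7,  13], dtype=int32), array([332.15384615, 190.84615385]))
[array([[50.7,  3.3, 70. ]]), array([[38.2, -5.4, 90. ]])]
lever (array([290, 217,  12,  13,  78], dtype=int32), array([294.58974359, 222.29487179]))
top (array([225, 213,   8,   6,  33], dtype=int32), array([228.33333333, 215.6969697 ]))
[array([[45.6, -2.4, 70. ]]), array([[43.6, -0.3, 90. ]])]
lever (array([274, 200,  16,   8,  86], dtype=int32), array([281.30232558, 203.27906977]))
1.1 [301.72271503 205.72155594] [270.796505   203.88577306]
1.3 [304.75181938 202.31369298] [266.73260645 204.68835084]
1.5 [307.90456058 199.28484264] [262.46641344 205.63331037]
1.7 [311.03740915 196.76917857] [258.18744229 206.67908281]
1.9 [314.01060472 194.87258639] [254.08650218 207.77897978]
scene (array([251, 245,  12,  13,  60], dtype=int32), array([256.3, 249.8]))
0.07 [251.7 258.7] 245.6 258.2
0.08 [254.5 256.4] 248.3 260.8
0.09 [257.1 254.2] 251.0 263.5
top (array([324, 187,   5,  15,  26], dtype=int32), array([325.73076923, 193.42307692]))
0.07 [333.8 190.9] 332.3 335.6
0.08 [330.6 191.7] 329.1 332.4
0.09 [327.4 192.5] 325.8 329.2
```

View pics/end.png

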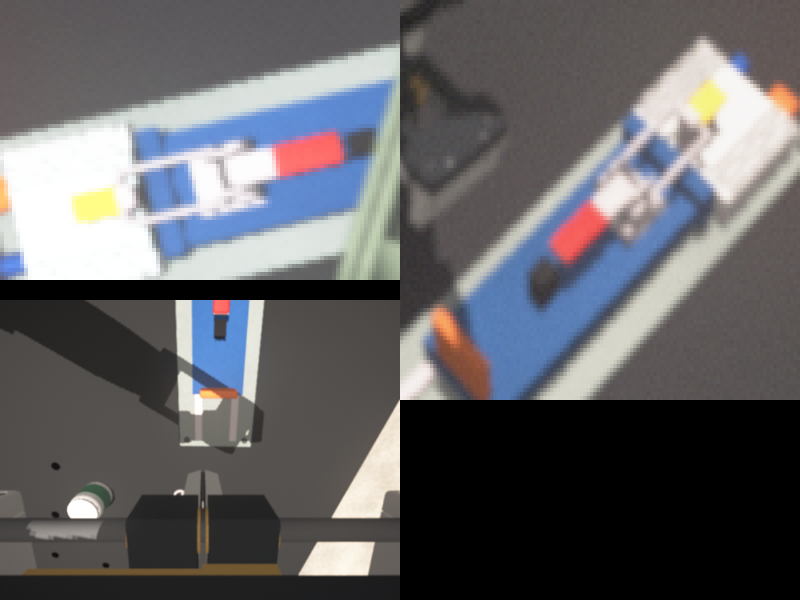

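The lever lies flat with its end at (343,145), as predicted. The plate position puts the head at about 0.094, and the tab has been drawn back so the bar is at the keeper. The robot is touching nothing, so I hand in.

```bash
python3 -c "
from station import *
print(close_job())"
```

```text
the job is handed in; nothing more can be done
None
```

The seal head is against the seal, the loop's bar is behind the keeper hook, and the red lever is thrown flat with the latch holding. I handed the job in at about 17 s of the 72 s allowed.

- **What went wrong on the way:** swinging the loop over pushed the head back about 8 mm and left the bar lying on the keeper's lip. I pushed the head home a second time at about 28 N. The bar then slid past the lip and dropped in before I threw the lever. So the head was not fully home when the loop was swung over.
- **Last checks:**
  - The lever's end is within a few pixels of where a flat lever should be.
  - The push plate puts the head at about 0.094–0.095, so the seal is compressed. That reading is from the top camera; the scene camera is less precise but agrees roughly.
  - The yellow tab puts the bar at about x = 24 mm, against 25 mm for the keeper.
- **Robot and forces:** the arm is clear of everything, with wrist force near zero. The highest force I read was about 38 N, at the fingertips when the lever reached its stop.
- **Not resolved:** the gripper picked up about 8° of tilt from the pushing. I could not correct it with these moves, but it did not affect the result.
- **Other things on the bench:** I did not touch them. I did not measure their final positions separately.

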